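Feel out the worn sanding block

TASK

Of the two cork-topped sanding blocks on the bench, one still has a rough sole and one is worn smooth. Drag each of them at least 5 cm along the bench to feel which is which, lifting neither before both have been dragged; then set the rough one, sole down, in the middle of the sloping plywood rest, where it stays by its own grip (the smooth one would slide off), and leave the smooth one lying flat on the bench.

Things in the scene. Friction and masses are not known exactly. Their poses are not given: they have to be found in the camera images.
- block_1_centre (a point): centre (half-way up) of a weighted sanding block: steel, cork top, dark abrasive sole; 90 (x) x 46 (y) x 28 (z) mm, 0.85 kg; lies sole down, centre 14 mm above the bench. Looks just like the other block; its number says nothing of its sole. Pushed level along the bench, a rough block resists with about 5 to 9 N, a worn one with less than 1.5 N
- block_2_centre (a point): centre (half-way up) of a weighted sanding block: steel, cork top, dark abrasive sole; 90 (x) x 46 (y) x 28 (z) mm, 0.85 kg; lies sole down, centre 14 mm above the bench. Looks just like the other block; its number says nothing of its sole. Pushed level along the bench, a rough block resists with about 5 to 9 N, a worn one with less than 1.5 N
- rest_plate: sloping plywood rest fixed behind the blocks: a bare plate 130 mm (x) by 120 mm (y), 6 mm thick, no rim, rising at 15 degrees away from the robot; origin at the middle of its upper surface, about 23 mm above the bench; x points up the slope, y along the level, z square to the surface. A rough block stays on it, a worn one slides off toward the robot

How it is judged:
On the way:
1. both blocks have been dragged at least 4.5 cm from where they lay, and lie on the bench (distance of each of block_1_centre, block_2_centre from where it was at the start of the episode above 0.045 m and height (world z) of each of block_1_centre, block_2_centre below 0.02 m), for 0.2 s.
At the end, for the whole second after the job is handed in: One block, the rough one, rests still and flat (within 6 degrees) on the sloping rest, its centre within 45 mm of the middle of the plate both along and across the slope; the other lies still and flat (within 7 degrees) on the bench (((x of block_1_centre in the frame of rest_plate between -0.045 and 0.045 m and y of block_1_centre in the frame of rest_plate between -0.045 and 0.045 m and z of block_1_centre in the frame of rest_plate below 0.02 m and angle between the z axis of block_1_centre and the z axis of rest_plate, either way round below 0.1 rad and linear speed of each of block_1, block_2 below 0.02 m/s and height (world z) of block_2_centre below 0.02 m and angle between block_2_centre's own z axis and vertical below 0.12 rad) or (x of block_2_centre in the frame of rest_plate between -0.045 and 0.045 m and y of block_2_centre in the frame of rest_plate between -0.045 and 0.045 m and z of block_2_centre in the frame of rest_plate below 0.02 m and angle between the z axis of block_2_centre and the z axis of rest_plate, either way round below 0.1 rad and linear speed of each of block_2, block_1 below 0.02 m/s and height (world z) of block_1_centre below 0.02 m and angle between block_1_centre's own z axis and vertical below 0.12 rad))); the robot touches nothing.
It fails at once if a block was lifted before both had been dragged (height (world z) of any of block_1_centre, block_2_centre above 0.03 m and distance of any of block_1_centre, block_2_centre from where it was at the start of the episode below 0.045 m).
It also fails if it takes over 64 s, if anything falls off the work surface, if the arm or the gripper's body presses on something with over 40 N, if the wrist force passes 120 N, or if a joint passes its speed limit or range.

ROBOT

A 6-joint arm with a two-finger parallel gripper is mounted at the origin on a cart in front of the work surface, level with it; the furniture and walls round the work are solid. World frame = base frame: x ahead of the robot, y to its left, z up, the work surface at z = 0. Lengths are in m, angles in rad, forces in N, time in s.
With the tool pointing down it reaches from about 0.425 to 0.95 m from the base axis. Payload 3.5 kg.
Tool frame: the origin (TCP) lies midway between the tips of the shut fingers; the grasp point (between the pads) lies 19 mm behind it; z points along the fingers, y is the line along which they close (so a half turn about z gives the same grasp; the last joint's range is limited). The gripper opens to 85 mm and grips with 20 to 120 N. Pads are 22 mm wide; open, the fingers measure 114 mm over their backs; the gripper's body (76 mm by 85 mm) begins 54 mm behind the grasp point. The pads swing forward as they close: fully open they stand 13 mm farther back than shut.
Start: joints at [0.985, 0.286, 1.577, -0, 1.279, -0.15], TCP at [0.285, 0.612, 0.231] pointing down, gripper open.
Joint ranges: [-2.77, 2.77], [-0.9, 2.22], [0.21, 2.48], [-1.53, 4.67], [0.24, 2.81], [-2.84, 2.84]. Speed limits (rad/s): [2.79, 2.79, 3.14, 3.14, 3.14, 3.14].

INTERFACE

Orientations are given as a unit quaternion [x, y, z, w].
In Python, from plant import get_state, read_camera, ctrl gives the robot as it stands.
- The arm moves only by the shell command python3 -m crank 'ROWS' [FORCE]. ROWS is JSON, a list of rows, each a list of 3 entries, a list of its own where there are three numbers: the shift along the tool's x, y, z in mm, then the turn about the tool's z in degrees, then the closure in counts, from 0 (fully open) to 255 (shut). In form: [[[tx, ty, tz], yaw, claw], ...]. A call has 1 to 10 rows; each row is the pose to reach, as a shift and turn from the pose commanded when the call began, along the tool's axes at that moment; what a row does not reach only later rows make up. A row lasts 1/10 s, in which the tool goes at most 50 mm and 8.59 degrees, less where a joint would pass 70% of its speed; a pose out of reach is approached as far as the arm can. A call with a gripper value outside its range is refused whole. The fingers move at their own pace and stop on an object; FORCE is the grip in N (left out, the last holds). Time passes only in rows, so rows that repeat a pose let the fingers close. It gives the time, the measured TCP pose, the force, the opening and the grip force at its end, in the units of the state.
- get_state(): the state, without advancing time (a new reading comes with each control period).
- read_camera(name): name is "scene" or "top" or "wrist"; returns a dict with "frame" (384x512x3 uint8, blue, green, red), "range_z" (384x512 float32, m along the optical axis (not along the pixel's ray), 0 where there is no reading), "vfov" (degrees; the focal length in pixels is half the picture's height over the tangent of half this angle, whatever the lens; pixels are square), "cx", "cy" (the principal point, pixels), "origin" and "orientation" of the camera in the world. Camera axes: x right, y down, z forward; pixel columns grow to the right and rows downward; lengths in m; the calibration is good to about 2 mm. A picture is of the moment at which its call begins.
- ctrl.sign_off(): hands the job in; it is judged then, once.
The state is a dict: "time": time; "qpos": joint angles; "dq": joint speeds; "joint_efforts": joint torques, N m; "eef_pos": TCP position; "tcp_rot": TCP orientation; "contact_force": force on the tool from outside, world axes, zero at the start; "wrist_torque": the same for the moment, N m; "opening": opening from 0.0 (shut) to 1.0 (fully open); "finger_force": force on a finger pad.
Only numpy, scipy, OpenCV 4.12 (cv2) and the standard library are available. Lean on these libraries where they do the work, as an engineer would, in place of code of your own. Each camera call takes 0.05 s, during which the arm holds its last target. There are 200 camera calls.

## Working session

There is one attempt and no reset: what is moved stays moved. The work goes in short steps, Python scripts to look and compute and a shell command to move; the robot and the scene stay as the last step left them, time stands still between calls to the robot, and variables do not carry over. Pictures are saved under pics/ and viewed, at most 10 in all, crops included, and the job is handed in when it is done.

```bash
mkdir -p pics; cat > h.py <<'E'
import numpy as np,cv2
from scipy.spatial.transform import Rotation as R
from plant import get_state, read_camera, ctrl
def cloud(c):
    h,w=c["range_z"].shape; f=h/2/np.tan(np.radians(c["vfov"])/2)
    v,u=np.mgrid[:h,:w]; z=c["range_z"]
    p=np.stack([(u-c["cx"])/f*z,(v-c["cy"])/f*z,z],-1)
    P=p@R.from_quat(c["orientation"]).as_matrix().T+np.array(c["origin"]); P[z==0]=np.nan
    return P
E
python3 - <<'E'
from h import *
c=read_camera("top"); np.save("top.npy",cloud(c)); cv2.imwrite("pics/top1.png",c["frame"])
d=read_camera("scene"); cv2.imwrite("pics/sc1.png",d["frame"])
print(c["orientation"],c["origin"],d["origin"]); s=get_state(); print(s)
print(R.from_quat(s["tcp_rot"]).as_matrix().round(3))
E
```

```text
[ 0.71087051 -0.69747391  0.07649839 -0.04838648] [0.39907434 0.24793806 0.88026544] [ 0.80472056 -0.50876409  0.38823109]
{'time': 0.1, 'qpos': array([ 9.85023191e-01,  2.87111748e-01,  1.57801268e+00,  7.28661966e-07,
        1.27861746e+00, -1.49999622e-01]), 'dq': array([ 0.00112559, -0.00125603, -0.0041509 , -0.00100208,  0.00214659,
        0.00059694]), 'joint_efforts': array([-3.36291996e-04, -4.07301128e+01, -2.93697649e+01, -1.91031049e-04,
        3.47107576e-03, -1.28468295e-05]), 'eef_pos': array([0.28456836, 0.61143256, 0.23007209]), 'tcp_rot': array([ 2.16166807e-01,  9.76355856e-01, -1.00258816e-03, -3.86804910e-04]), 'contact_force': array([ 0.10335905, -0.66714268, -0.94622403]), 'wrist_torque': array([ 0.01956189,  0.03922481, -0.03491265]), 'finger_force': 0.0, 'opening': 1.0002498788207332}
[[-0.907  0.422 -0.001]
 [ 0.422  0.907 -0.002]
 [ 0.    -0.002 -1.   ]]
```

View pics/top1.png

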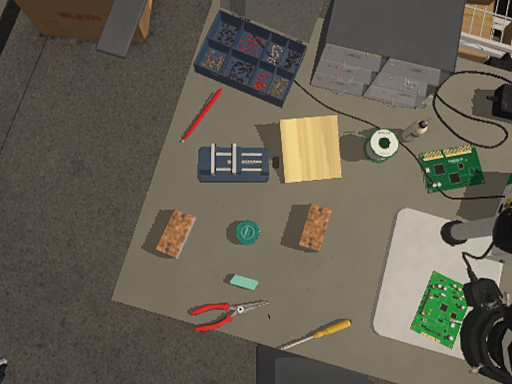

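View pics/sc1.png

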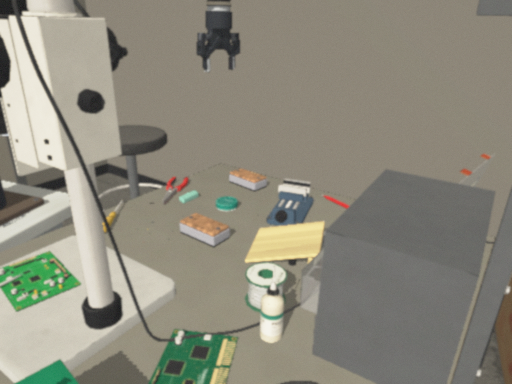

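The top view shows the blocks at about (176,233) and (315,228), the plywood at (310,149), a teal tin at (248,232), and a blue device at (233,163).

```bash
python3 - <<'E'
from h import *
P=np.load("top.npy"); im=cv2.imread("pics/top1.png").astype(int)
def box(n,u,v,r,lo,hi):
    q=P[v-r:v+r,u-r:u+r].reshape(-1,3); q=q[(q[:,2]>lo)&(q[:,2]<hi)]
    (c,s,a)=cv2.minAreaRect((q[:,:2]*1000).astype(np.float32)); print(n,np.round(c),np.round(s),round(a,1),"z",np.median(q[:,2]).round(4),q[:,2].max().round(3),len(q)); return q
box("L",176,233,32,.018,.04); box("Rb",315,228,32,.018,.04)
q=box("plate",310,149,42,.006,.06)
q=P[135:165,295:325].reshape(-1,3); A=np.c_[q[:,:2],np.ones(len(q))]; k=np.linalg.lstsq(A,q[:,2],rcond=None)[0]; print("slope",k,np.degrees(np.arctan(np.hypot(*k[:2]))),np.degrees(np.arctan2(k[1],k[0])))
for n,u,v in [("tin",248,232),("device",233,163),("eraser",243,282),("spool",382,145),("bench",280,200),("corner",112,300),("edgeL",160,190),("bins",210,60),("magbase",380,320),("pliers",230,315)]: print(n,P[v,u].round(3), P[v-8:v+8,u-8:u+8,2].max().round(3))
E
```

```text
L [467. 375.] [45. 90.] 67.8 z 0.0271 0.032 1058
Rb [483. 100.] [45. 89.] 73.1 z 0.027 0.033 1018
plate [660. 111.] [157. 175.] 81.5 z 0.0232 0.043 3640
 ** On entry to DLASCL parameter number  4 had an illegal value
 ** On entry to DLASCL parameter number  4 had an illegal valueTraceback (most recent call last):
  File "<stdin>", line 8, in <module>
    x, resids, rank, s = _umath_linalg.lstsq(a, b, rcond,
                         ~~~~~~~~~~~~~~~~~~~^^^^^^^^^^^^^
                                             signature=signature)
                                             ^^^^^^^^^^^^^^^^^^^^
    raise LinAlgError("SVD did not converge in Linear Least Squares")
numpy.linalg.LinAlgError: SVD did not converge in Linear Least Squares
```

```bash
python3 - <<'E'
from h import *
P=np.load("top.npy"); im=cv2.imread("pics/top1.png").astype(int)
hsv=cv2.cvtColor(im.astype(np.uint8),cv2.COLOR_BGR2HSV)
m=np.zeros(im.shape[:2],bool); m[110:190,272:348]=True
m&=(hsv[...,1]>70)&(hsv[...,2]>140)&np.isfinite(P[...,2])
q=P[m]; c,s,a=cv2.minAreaRect((q[:,:2]*1000).astype(np.float32)); print("plate",c,s,a)
k=np.linalg.lstsq(np.c_[q[:,:2],np.ones(len(q))],q[:,2],rcond=None)[0]
print("slope deg",np.degrees(np.arctan(np.hypot(*k[:2]))),"up dir",np.degrees(np.arctan2(k[1],k[0])),"z mid",np.dot(k,[c[0]/1e3,c[1]/1e3,1]))
def lng(u,v,r=32):
    q=P[v-r:v+r,u-r:u+r].reshape(-1,3); q=q[(q[:,2]>.018)&(q[:,2]<.04)]; b=cv2.boxPoints(cv2.minAreaRect((q[:,:2]*1000).astype(np.float32)))
    e=b[1]-b[0] if np.linalg.norm(b[1]-b[0])>np.linalg.norm(b[2]-b[1]) else b[2]-b[1]
    print("long axis",np.degrees(np.arctan2(e[1],e[0])),b.round().tolist())
lng(176,233);lng(315,228)
for n,u,v in [("tin",248,232),("device",233,163),("eraser",243,282),("spool",382,145),("bench",280,200),("corner",112,300),("edgeL",160,190),("bins",210,60),("magbase",380,320),("pliers",230,315)]: print(n,P[v,u].round(3), np.nanmax(P[v-8:v+8,u-8:u+8,2]).round(3))
E
```

```text
plate (654.8748168945312, 100.463134765625) (142.8287811279297, 131.4415283203125) 6.469905376434326
slope deg 12.956447742128455 up dir 13.143074610466183 z mid 0.023046973209857713
long axis -22.196495 [[417.0, 371.0], [500.0, 337.0], [517.0, 379.0], [434.0, 413.0]]
long axis -16.85417 [[434.0, 91.0], [519.0, 65.0], [532.0, 109.0], [448.0, 134.0]]
tin [0.473 0.231 0.016] 0.018
device [0.603 0.264 0.059] 0.063
eraser [0.374 0.239 0.012] 0.014
spool [ 0.663 -0.05   0.007] 0.049
bench [ 0.542  0.165 -0.002] 0.004
corner [ 0.336  0.495 -0.002] 0.003
edgeL [0.557 0.413 0.   ] 0.003
bins [0.847 0.321 0.   ] 0.042
magbase [ 0.306 -0.03   0.018] 0.025
pliers [0.311 0.263 0.008] 0.013
```

```bash
python3 - <<'E'
from h import *
im=cv2.imread("pics/top1.png"); cv2.imwrite("pics/crop1.png",cv2.resize(im[100:200,260:360],None,fx=6,fy=6,interpolation=cv2.INTER_CUBIC))
P=np.load("top.npy"); m=np.zeros(im.shape[:2],np.uint8); cv2.fillConvexPoly(m,np.array([[288,127],[332,123],[335,173],[290,176]]),1)
q=P[(m>0)&np.isfinite(P[...,2])]
for _ in range(5):
    k=np.linalg.lstsq(np.c_[q[:,:2],np.ones(len(q))],q[:,2],rcond=None)[0]; r=np.c_[q[:,:2],np.ones(len(q))]@k-q[:,2]; q=q[abs(r)<2.5*r.std()+1e-4]
print(len(q),np.degrees(np.arctan(np.hypot(*k[:2]))),np.degrees(np.arctan2(k[1],k[0])),k)
E
```

```text
2261 14.884052064054137 7.440840319709273 [ 0.26354328  0.03441934 -0.15175439]
```

View pics/crop1.png

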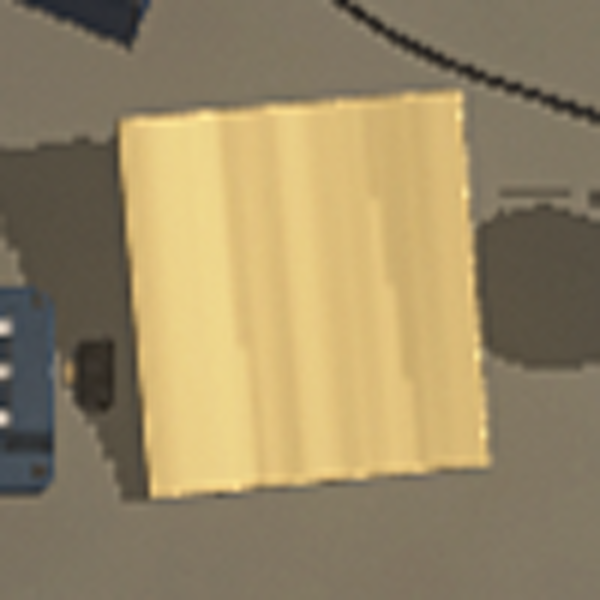

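```bash
cat >> h.py <<'E'
def go(x,y,z,ang):  # shift (mm, tool axes) and turn to TCP target with tool y along ang deg in world
    s=get_state(); M=R.from_quat(s["tcp_rot"]).as_matrix()
    d=M.T@(np.array([x,y,z])-s["eef_pos"])*1000
    a=np.degrees(np.arctan2(M[1,1],M[0,1])); t=-((ang-a+90)%180-90)
    print("shift",d.round(1),"turn",round(t,1),"q6 now",np.degrees(s["qpos"][5]).round(1))
E
python3 - <<'E'
from h import *
c=read_camera("top"); f=192/np.tan(np.radians(c["vfov"])/2); k=np.array([0.26354328,0.03441934,-0.15175439])
M=R.from_quat(c["orientation"]).as_matrix(); o=np.array(c["origin"]); C=[]
for u,v in [(280,119.7),(337.2,115.3),(341.7,177.7),(285,182.8)]:
    r=M@np.array([(u-c["cx"])/f,(v-c["cy"])/f,1]); t=(k[0]*o[0]+k[1]*o[1]+k[2]-o[2])/(r[2]-k[0]*r[0]-k[1]*r[1]); C.append(o+t*r)
C=np.array(C); print(C.round(3),C.mean(0).round(4),[np.linalg.norm(C[i]-C[i-1]).round(3) for i in range(4)])
e=C[0]+C[1]-C[2]-C[3]; print("up",np.degrees(np.arctan2(e[1],e[0])))
go(.467,.375,.09,67.8)
E
```

```text
[[0.701 0.17  0.039]
 [0.715 0.052 0.038]
 [0.591 0.037 0.005]
 [0.577 0.156 0.006]] [0.6459 0.1037 0.022 ] [np.float64(0.13), np.float64(0.119), np.float64(0.129), np.float64(0.12)]
up 6.668700964017008
shift [-265.2 -137.1  140.4] turn -2.8 q6 now -8.6
```

```bash
python3 -m crank '[[[-45,-23,24],-2.8,0],[[-90,-46,48],-2.8,0],[[-133,-69,70],-2.8,0],[[-177,-92,94],-2.8,60],[[-220,-115,117],-2.8,60],[[-265,-137,140],-2.8,60],[[-265,-137,140],-2.8,60],[[-265,-137,140],-2.8,60]]' 20
python3 - <<'E'
from h import *
c=read_camera("wrist"); cv2.imwrite("pics/w1.png",c["frame"])
print(get_state()["contact_force"]); go(.467,.375,.003,67.8)
E
```

```text
time: 0.95
eef_pos: [0.4678, 0.3722, 0.0884]
tcp_rot: [0.195, 0.981, -0.002, -0.002]
contact_force: [0.4, -0.6, 0.2]
opening: 0.764
finger_force: 0.0
[0.21180995 1.29798263 0.30576894]
shift [ 0.5  0.9 86.8] turn -0.2 q6 now -38.7
```

View pics/w1.png

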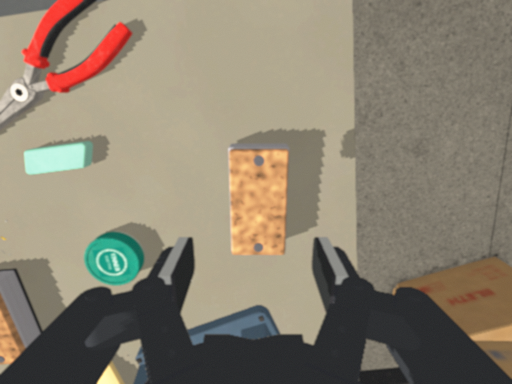

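The wrist view shows the block at (259,200), midway between the fingers (190 and 320) and parallel to them. I'll lower over it, then push toward −tool y.

```bash
python3 -m crank '[[[0,1,30],0,60],[[0,1,60],0,60],[[0,1,75],0,60],[[0,1,85],0,60],[[0,1,85],0,60],[[0,1,85],0,60]]' 20
python3 -m crank '[[[0,-5,0],0,60],[[0,-10,0],0,60],[[0,-15,0],0,60],[[0,-20,0],0,60],[[0,-25,0],0,60],[[0,-30,0],0,60]]'
python3 -m crank '[[[0,-5,0],0,60],[[0,-10,0],0,60],[[0,-15,0],0,60]]'
python3 -m crank '[[[0,-5,0],0,60],[[0,-10,0],0,60],[[0,-15,0],0,60]]'
python3 -m crank '[[[0,-5,0],0,60],[[0,-8,0],0,60]]'
```

```text
time: 1.6
eef_pos: [0.4682, 0.3776, 0.0074]
tcp_rot: [0.192, 0.981, 0.001, 0.001]
contact_force: [-0.2, 0.2, -0.5]
opening: 0.765
finger_force: 0.0
time: 2.2
eef_pos: [0.4566, 0.3487, 0.0067]
tcp_rot: [0.192, 0.981, 0.0, 0.0]
contact_force: [0.6, 1.2, 0.8]
opening: 0.76
finger_force: 0.8
time: 2.5
eef_pos: [0.4505, 0.3347, 0.0063]
tcp_rot: [0.192, 0.981, -0.0, -0.0]
contact_force: [1.9, 1.8, 1.8]
opening: 0.763
finger_force: 0.8
time: 2.8
eef_pos: [0.4449, 0.3208, 0.0063]
tcp_rot: [0.192, 0.981, -0.0, -0.0]
contact_force: [1.0, 1.6, 1.0]
opening: 0.77
finger_force: 0.8
time: 3.0
eef_pos: [0.4416, 0.3132, 0.0062]
tcp_rot: [0.192, 0.981, -0.0, -0.0]
contact_force: [0.0, 1.7, 1.2]
opening: 0.765
finger_force: 0.8
```

```bash
python3 -m crank '[[[0,4,0],0,60],[[0,4,0],0,60],[[0,4,-40],0,60],[[0,4,-85],0,60],[[0,4,-85],0,60]]'
python3 - <<'E'
from h import *
c=read_camera("wrist"); P=cloud(c); q=P.reshape(-1,3); q=q[(q[:,2]>.018)&(q[:,2]<.04)&(abs(q[:,0]-.45)<.07)&(abs(q[:,1]-.325)<.065)]
print(cv2.minAreaRect((q[:,:2]*1000).astype(np.float32)),len(q))
go(.483,.100,.09,73.1)
E
```

```text
time: 3.5
eef_pos: [0.4478, 0.3197, 0.098]
tcp_rot: [0.192, 0.981, 0.004, 0.005]
contact_force: [0.4, 0.0, 0.9]
opening: 0.763
finger_force: 0.0
((445.54278564453125, 321.01611328125), (46.12721633911133, 89.42550659179688), 67.87803649902344) 5783
shift [-116.7 -188.7    4.7] turn -5.2 q6 now -42.9
```

Block L moved 58 mm at about 1.5 N, so it is probably the smooth one. Next, the right block.

```bash
python3 -m crank '[[[-23,-37,0],-5,60],[[-46,-75,0],-5,60],[[-70,-112,0],-5,60],[[-93,-150,3],-5,60],[[-117,-189,5],-5,60],[[-117,-189,5],-5,60],[[-117,-189,5],-5,60]]' 20
python3 - <<'E'
from h import *
c=read_camera("wrist"); P=cloud(c); q=P.reshape(-1,3); q=q[(q[:,2]>.018)&(q[:,2]<.04)&(abs(q[:,0]-.483)<.07)&(abs(q[:,1]-.1)<.065)]
print(cv2.minAreaRect((q[:,:2]*1000).astype(np.float32)),len(q))
go(.483,.100,.006,73.1)
E
```

```text
time: 4.25
eef_pos: [0.4796, 0.0975, 0.0849]
tcp_rot: [0.151, 0.989, -0.0, -0.002]
contact_force: [0.7, -0.3, -0.3]
opening: 0.766
finger_force: 0.0
((485.1172180175781, 98.8775405883789), (46.08198165893555, 89.10868072509766), 72.9499740600586) 6247
shift [-3.   2.6 79.1] turn -0.3 q6 now -73.1
```

```bash
python3 -m crank '[[[-3,2,30],0,60],[[-3,2,55],0,60],[[-3,2,70],0,60],[[-3,2,79],0,60],[[-3,2,79],0,60],[[-3,2,79],0,60]]' 20
python3 -m crank '[[[0,5,0],0,60],[[0,10,0],0,60],[[0,15,0],0,60],[[0,20,0],0,60],[[0,25,0],0,60],[[0,30,0],0,60]]'
python3 -m crank '[[[0,5,0],0,60],[[0,10,0],0,60],[[0,15,0],0,60]]'
python3 -m crank '[[[0,5,0],0,60],[[0,10,0],0,60],[[0,15,0],0,60],[[0,20,0],0,60]]'
```

```text
time: 4.9
eef_pos: [0.4842, 0.1001, 0.0076]
tcp_rot: [0.149, 0.989, 0.0, 0.0]
contact_force: [0.7, -0.3, 1.0]
opening: 0.765
finger_force: 0.0
time: 5.5
eef_pos: [0.493, 0.1265, 0.0082]
tcp_rot: [0.148, 0.989, -0.002, -0.0]
contact_force: [-2.6, -8.7, 4.1]
opening: 0.764
finger_force: 4.4
time: 5.8
eef_pos: [0.4974, 0.1407, 0.0082]
tcp_rot: [0.148, 0.989, -0.002, -0.0]
contact_force: [-2.8, -8.4, 5.1]
opening: 0.764
finger_force: 4.5
time: 6.2
eef_pos: [0.5032, 0.1598, 0.0082]
tcp_rot: [0.148, 0.989, -0.002, -0.001]
contact_force: [-2.6, -8.4, 5.6]
opening: 0.766
finger_force: 4.6
```

```bash
python3 -m crank '[[[0,2,0],0,60],[[0,-6,0],0,60],[[0,-6,-40],0,60],[[0,-6,-80],0,60],[[0,-6,-80],0,60]]'
python3 - <<'E'
from h import *
c=read_camera("wrist"); P=cloud(c); q=P.reshape(-1,3); q=q[(q[:,2]>.018)&(q[:,2]<.04)&(abs(q[:,0]-.5)<.07)&(abs(q[:,1]-.15)<.052)]
print(cv2.minAreaRect((q[:,:2]*1000).astype(np.float32)),len(q))
go(.5,.15,.008,73.1)
E
```

```text
time: 6.7
eef_pos: [0.5061, 0.1564, 0.0939]
tcp_rot: [0.149, 0.989, 0.002, 0.006]
contact_force: [0.1, -0.0, 0.2]
opening: 0.769
finger_force: 0.0
((501.8540954589844, 151.80712890625), (46.12864303588867, 89.83956146240234), 72.75092315673828) 5977
shift [ 2.9 -7.5 83.1] turn -0.3 q6 now -66.7
```

```bash
python3 -m crank '[[[2,-5,30],0,60],[[2,-5,60],0,60],[[2,-5,73],0,60],[[2,-5,81],0,60],[[2,-5,81],0,60],[[2,-5,81],0,255],[[2,-5,81],0,255],[[2,-5,81],0,255],[[2,-5,81],0,255]]' 60
python3 -m crank '[[[0,0,0],0,255],[[0,0,-10],0,255],[[0,0,-30],0,255],[[0,0,-60],0,255],[[0,0,-90],0,255],[[0,0,-90],0,255]]' 
python3 - <<'E'
from h import *
c=read_camera("scene"); cv2.imwrite("pics/s2.png",c["frame"])
go(.646,.104,.10,96.8)
E
```

```text
time: 7.65
eef_pos: [0.4996, 0.1523, 0.0081]
tcp_rot: [0.15, 0.989, 0.001, 0.002]
contact_force: [-1.0, 3.8, 5.8]
opening: 0.519
finger_force: 64.2
time: 8.25
eef_pos: [0.4999, 0.1513, 0.0993]
tcp_rot: [0.149, 0.989, 0.0, 0.003]
contact_force: [1.9, 0.0, -8.0]
opening: 0.518
finger_force: 63.5
shift [-155.    -1.5   -2.7] turn -24.0 q6 now -67.1
```

View pics/s2.png

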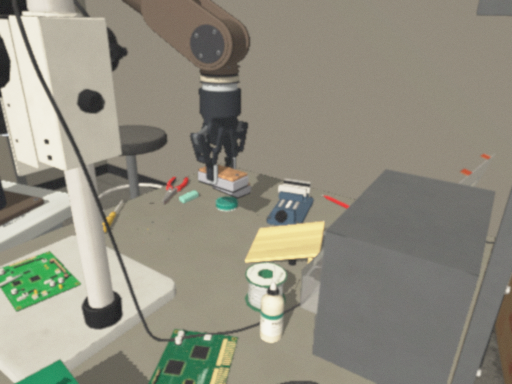

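The block is held level at about (225,180). Now to move over the rest.

```bash
python3 -m crank '[[[-30,0,-3],-5,255],[[-60,0,-3],-11,255],[[-90,0,-3],-17,255],[[-120,-1,-3],-22,255],[[-155,-1,-3],-24,255],[[-155,-1,-3],-24,255],[[-155,-1,-3],-24,255]]' 60
python3 - <<'E'
from h import *
go(.646,.104,.045,96.8)
E
```

```text
time: 9.0
eef_pos: [0.6436, 0.1041, 0.0948]
tcp_rot: [-0.059, 0.998, 0.0, -0.004]
contact_force: [-0.1, 0.6, -8.5]
opening: 0.522
finger_force: 63.5
shift [-2.8 -0.4 49.8] turn -0.0 q6 now -96.5
```

```bash
python3 -m crank '[[[-1,0,20],0,255],[[-1,0,38],0,255],[[-1,0,46],0,255],[[-1,0,50],0,255],[[-1,0,50],0,255]]' 40
python3 -m crank '[[[0,0,3],0,255],[[0,0,6],0,255],[[0,0,6],0,255]]' 25
```

```text
time: 9.5
eef_pos: [0.6458, 0.1051, 0.0481]
tcp_rot: [-0.06, 0.998, 0.0, -0.001]
contact_force: [0.2, 1.2, -7.9]
opening: 0.517
finger_force: 63.5
time: 9.8
eef_pos: [0.647, 0.1049, 0.0436]
tcp_rot: [-0.06, 0.998, -0.0, 0.0]
contact_force: [0.6, 0.5, -6.7]
opening: 0.519
finger_force: 63.6
```

```bash
python3 -m crank '[[[0,0,2],0,255],[[0,0,4],0,255],[[0,0,4],0,255]]' 25
python3 -m crank '[[[0,0,2],0,255],[[0,0,3],0,255],[[0,0,3],0,255]]' 25
```

```text
time: 10.1
eef_pos: [0.6469, 0.1049, 0.0423]
tcp_rot: [-0.06, 0.998, -0.0, -0.001]
contact_force: [-9.3, -0.9, 4.8]
opening: 0.513
finger_force: 65.1
time: 10.4
eef_pos: [0.6461, 0.1048, 0.0395]
tcp_rot: [-0.06, 0.998, -0.0, -0.002]
contact_force: [-12.6, -1.7, 8.7]
opening: 0.521
finger_force: 65.8
```

```bash
python3 -m crank '[[[0,0,2],0,255],[[0,0,3],0,255],[[0,0,3],0,255]]'
python3 -m crank '[[[0,0,2],0,255],[[0,0,3],0,255],[[0,0,3],0,255]]'
python3 - <<'E'
from h import *
c=read_camera("scene"); cv2.imwrite("pics/s3.png",cv2.resize(c["frame"][150:300,190:390],None,fx=4,fy=4,interpolation=cv2.INTER_CUBIC))
E
```

```text
time: 10.7
eef_pos: [0.6453, 0.1046, 0.036]
tcp_rot: [-0.06, 0.998, -0.0, -0.003]
contact_force: [-12.3, -2.3, 8.1]
opening: 0.516
finger_force: 66.4
time: 11.0
eef_pos: [0.6447, 0.1046, 0.0326]
tcp_rot: [-0.06, 0.998, -0.0, -0.004]
contact_force: [-14.8, -2.5, 7.6]
opening: 0.515
finger_force: 67.1
```

View pics/s3.png

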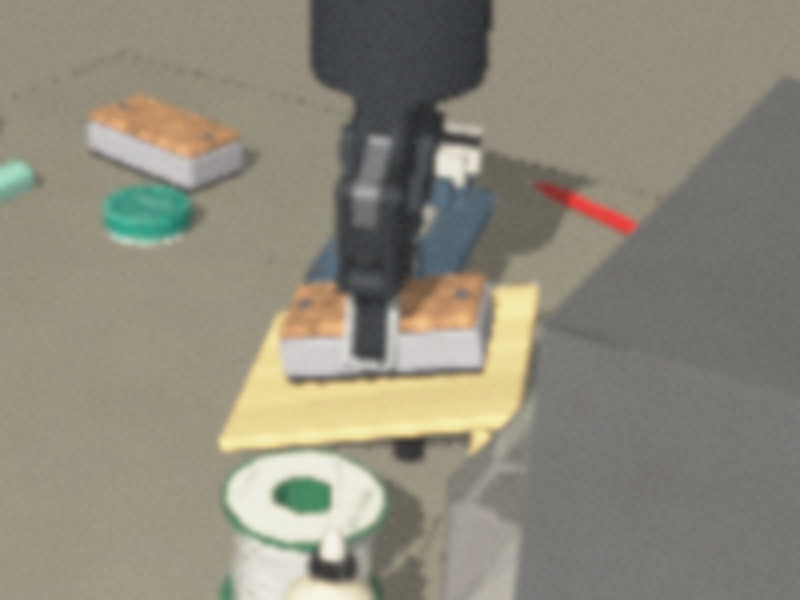

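The block sits at about (385,330) in this crop, pivoted almost flush with the plate. I'll go 1 mm lower, release, and rise.

```bash
python3 -m crank '[[[0,0,1],0,255],[[0,0,1],0,110],[[0,0,1],0,80],[[0,0,1],0,60],[[0,0,1],0,40],[[0,0,1],0,40]]' 20
python3 -m crank '[[[0,0,-20],0,40],[[0,0,-50],0,40],[[0,0,-90],0,40],[[0,0,-130],0,40],[[40,0,-130],0,40],[[80,0,-130],0,40],[[120,0,-130],0,40],[[120,0,-130],0,40]]'
python3 - <<'E'
from h import *
for n in ("scene","wrist"):
    c=read_camera(n); P=cloud(c)
    if n=="scene": cv2.imwrite("pics/s4.png",cv2.resize(c["frame"][150:300,190:390],None,fx=4,fy=4,interpolation=cv2.INTER_CUBIC))
    else:
        hsv=cv2.cvtColor(c["frame"],cv2.COLOR_BGR2HSV); q=P.reshape(-1,3); pl=.2635*q[:,0]+.0344*q[:,1]-.1518
        h=(q[:,2]-pl)*np.cos(np.radians(15)); q=q[(h>.02)&(h<.036)&(abs(q[:,0]-.646)<.08)&(abs(q[:,1]-.104)<.06)]
        print(cv2.minAreaRect((q[:,:2]*1000).astype(np.float32)),len(q)); k=np.linalg.lstsq(np.c_[q[:,:2],np.ones(len(q))],q[:,2],rcond=None)[0]; print(k, q.mean(0))
E
```

```text
time: 11.65
eef_pos: [0.6475, 0.1049, 0.0298]
tcp_rot: [-0.06, 0.998, -0.0, 0.001]
contact_force: [0.5, 0.1, -0.1]
opening: 0.842
finger_force: 0.0
time: 12.45
eef_pos: [0.5219, 0.0909, 0.1569]
tcp_rot: [-0.06, 0.998, 0.0, -0.003]
contact_force: [0.4, 0.0, 0.2]
opening: 0.845
finger_force: 0.0
((644.531982421875, 104.0957260131836), (85.68919372558594, 45.91370391845703), 7.059257507324219) 3412
[ 0.27893706  0.03453659 -0.13287465] [0.6419574  0.10369327 0.04977227]
```

View pics/s4.png

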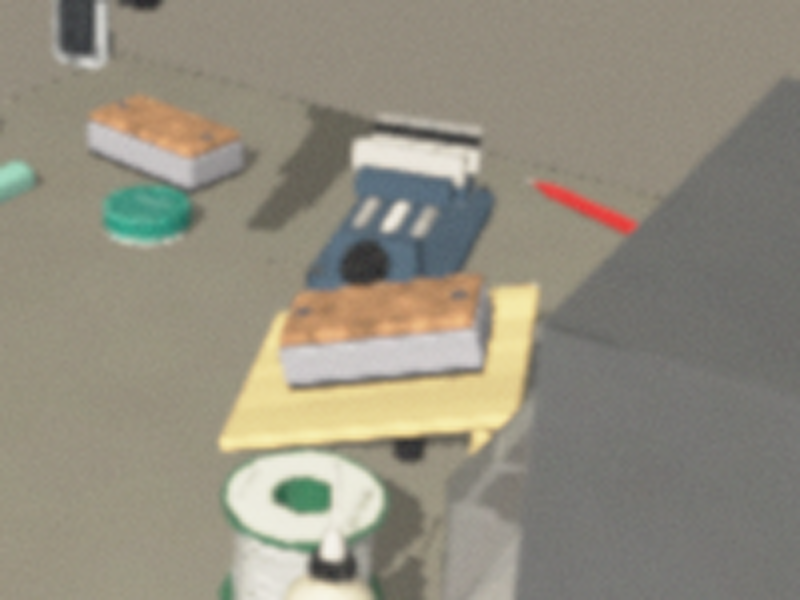

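The rough block lies flat and centred on the plate at (385,330) in the crop. The smooth one is flat on the bench at (165,140), and the gripper is clear of both.

```bash
python3 -c "
from plant import ctrl
print(ctrl.sign_off())"
```

```text
the job is handed in; nothing more can be done
None
```

I've handed the job in: the rough block (about 9 N drag) lies flat in the middle of the sloping rest, and the smooth one (about 2 N, at the sensor's noise level) lies flat on the bench. Each was dragged over 5 cm before any lift; no verdict came back.

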